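# Seat a tube in the jig and snap the toggle clamp over

### The arm

A 6-joint arm with a two-finger parallel gripper is mounted at the origin on the work surface. World frame = base frame: x ahead of the robot, y to its left, z up, the work surface at z = 0. Lengths are in mm, angles in degrees, forces in N, time in s.
With the tool pointing down it reaches from about 325 to 775 mm from the base axis. Payload 5.5 kg.
Tool frame: the origin (TCP) lies on the centre line of the jaws, within the pads' length; the fingertips stand 19 mm ahead of it and the grasp point (between the pads) is the TCP (nose_length is the distance from the TCP to the fingertips, in mm); z points along the fingers, y is the direction in which the jaws open and shut (so a half turn about z gives the same grasp; the last joint's range is limited). The gripper opens to 85 mm and grips with 20 to 120 N. Pads are 22 mm wide; open, the fingers measure 114 mm over their backs; the gripper's body (76 mm by 85 mm) begins 54 mm behind the grasp point. The pads swing forward as they close: fully open they stand 13 mm farther back than shut.
Start: joints at [70.033, 5.22, 70.514, -0, 104.267, -3.249], TCP at [172.61, 574.65, 219.775] pointing down, gripper open.
Joint ranges: [-164.24, 164.24], [-49.07, 125.15], [9.68, 141.18], [-86.29, 266.29], [3.28, 154.24], [-151.56, 151.56]. Speed limits (degrees/s): [147.25, 147.25, 172.46, 180, 180, 180].

### API

Orientations are given as a 3x3 rotation matrix whose columns are the frame's x, y, z axes.
In Python, from cell import observe, capture, hand_in, nose_length gives the robot as it stands. The module is installed in compiled form; this text tells all that it offers.
- The arm moves only by the tool step_arm, never from a script. Its argument "targets" is a list of rows, each a list of 2 entries, a list of its own where there are three numbers: the shift along the tool's x, y, z in mm, then the turn about the tool's z in degrees. In form: [[[tx, ty, tz], roll], ...]. A call has 1 to 10 rows; each row is the pose to reach, as a shift and turn from the pose measured when the call began, along the tool's axes at that moment; what a row does not reach only later rows make up. A row lasts 1/8 s, in which the tool goes at most 62.5 mm and 10.7 degrees, less where a joint would pass 70% of its speed; a pose out of reach is approached as far as the arm can. A call with a gripper value outside its range is refused whole. "grip" is the opening, from 0 (shut) to 1 (fully open), set as the call begins (left out, the last holds). The fingers move at their own pace and stop on an object; the grip force is fixed at half the most. Time passes only in rows, so rows that repeat a pose let the fingers close. It gives the time, the measured TCP pose, the force and the opening at its end, in the units of the state.
- observe(): the state, without advancing time (a new reading comes with each control period).
- capture(name): name is "side" or "top" or "wrist"; returns a dict with "img" (384x512x3 uint8, blue, green, red), "fx", "fy", "cx", "cy" (pixels), "D" ([k1, k2, p1, p2, k3] as OpenCV has them; the pictures are not rectified), "eye" and "orientation" of the camera in the world. Camera axes: x right, y down, z forward; pixel columns grow to the right and rows downward; lengths in mm; the calibration is good to about 2 mm. A picture is of the moment at which its call begins. There is no depth.
- hand_in(): hands the job in, once; it reports no verdict.
The state is a dict: "time": time; "joint_pos": joint angles; "joint_velocities": joint speeds; "tau": joint torques, N m; "tcp_pos": TCP position; "tool_rot": TCP orientation; "ft_force": force on the tool from outside, world axes, zero at the start; "moment": the same for the moment, N m; "finger_gap": opening from 0.0 (shut) to 1.0 (fully open).
Only numpy, scipy, OpenCV 4.12 (cv2) and the standard library are available. Lean on these libraries where they do the work, as an engineer would, in place of code of your own. Each camera call takes 0.05 s, during which the arm holds its last target.

### The job

Get the square aluminium tube ready for drilling: with the fingertips, push it along the channel of the plywood jig until its end is fully home against the steel stop, then push the toggle clamp's handle over past its centre so that it snaps over and its pad holds the tube down there. Do not pinch the tube or lift it, and leave the other things on the bench and the jig where they are.

Things in the scene. Friction and masses are not known exactly. Their poses are not given: they have to be found in the camera images.
- jig: plywood clamping jig screwed to the bench: board 360 (x) x 240 x 18 mm. Origin: centre of the board's underside; +x runs along the channel to the stop, +z up. Channel on the x axis, 44 mm wide between two wooden rails 8 mm high (tops 26 mm above the bench, from x = -150 to +50 mm, outer edges at y = +-36 mm).
- stop_face (a point): middle of the face (towards the jig's -x) of the dark steel stop that ends the channel: x = +50 mm in the jig's frame, 38 mm above the bench. The stop is 14 mm thick, 72 mm wide and its top is 58 mm above the bench.
- clamp_pin (a point): pivot of the toggle clamp behind the stop, between two steel cheeks (x = 83 to 117 mm, y within +-21 mm, tops 90 mm above the bench): x = +100 mm, y = 0 in the jig's frame, 78 mm above the bench; the pin is parallel to the jig's y.
- tube_center (a point): centre of the work piece: a loose length of square aluminium tube with flat black end caps, 130 mm (x, along the channel) x 40 x 40 mm, 0.14 to 0.28 kg. It lies in the channel, its centre 38 mm above the bench, 30 to 60 mm short of the stop at first; slides with 0.7 to 2 N. Home, its centre is at x = -15 mm and its rear end at x = -80 mm in the jig's frame.
- tube: the same tube; origin: centre of its underside.
- clamp (a joint): angle (rad) of the toggle clamp's lever. 0: open, handle leaning back 48 degrees from vertical to the jig's +x, pad arm raised. Grows as the handle swings up and over towards the jig's -x. Dead centre about 0.5; past it an over-centre spring snaps it over. At 1.0 the handle leans 10 degrees past vertical and the pad presses on the tube; with no tube it goes to 1.12.
- clamp_pad (a point): middle of the pressing face of the clamp's rubber pad (20 mm across). Pad arm and handle are one rigid lever; the pad is about 78 mm from the pin and comes down on the tube's top from above, 25 mm short of the stop face. Moving the lever off an end takes about 0.4 N m (some 7 N at the middle of the grip).
- clamp_grip (a point): middle of the handle's round black grip (20 mm diameter, 60 mm long), 58 mm from the pin; the grip's outer end is 30 mm further out. Moves with the lever. Open: x = +143 mm in the jig's frame, 117 mm above the bench, outer end at x = +165 mm, 137 mm above the bench. Clamped: x = +90 mm, 135 mm above the bench, outer end 165 mm above it.
- lever_a: blue plastic tyre lever, 115 x 18 x 6 mm, lying flat on the jig board. Bystander. Origin: centre of its underside.
- lever_b: a second blue plastic tyre lever of the same size, on the bench. Bystander. Origin: centre of its underside.
- lever_c: a third blue plastic tyre lever of the same size, on the bench. Bystander. Origin: centre of its underside.
- hex_set: steel fold-out hex key set, folded, 90 x 30 x 18 mm, lying on the jig board. Bystander. Origin: centre of its underside.
- bell: red plastic bicycle bell, dome 52 mm across and 36 mm high, standing on the jig board. Bystander. Origin: centre of its underside.
- cage: aluminium wire bottle cage lying on its back, 150 mm long, 80 mm wide and high, on the bench. Bystander. Origin: centre of its underside.
- parts_box: grey plastic parts box with a clip-on lid, 136 x 96 x 58 mm, on the bench. Bystander. Origin: centre of its underside.
Mind the look-alikes: they are no part of the job. Leave any turquoise look-alike of the tube alone.

How it is judged:
By the outcome, as a careful person would: the job done as asked, in the order asked, and still so for the second after the job is handed in, with the robot touching nothing.
It also fails if it takes over 45 s, if anything falls off the work surface, if the arm or the gripper's body presses on something with over 40 N, if the wrist force passes 120 N, or if a joint passes its speed limit or range.

## Working session

There is one attempt and no reset: what is moved stays moved. The work goes in short steps, Python scripts to look and compute and a tool call to move; the robot and the scene stay as the last step left them, time stands still between calls to the robot, and variables do not carry over. Pictures are saved under pics/ and viewed, and the job is handed in when it is done.

Besides the shell and the picture viewer there is one more tool, called after ">>>" in YAML: its name, and indented under it one key for each argument. step_arm: Moves the arm, as the interface text tells. Its arguments: {"type":"object","properties":{"targets":{"type":"array"},"grip":{"type":"number"}},"required":["targets"]}

```bash
mkdir -p pics; cat > h.py <<'E'
import numpy as np, cv2
from cell import observe, capture, hand_in, nose_length
def snap(n,f):
    c=capture(n); cv2.imwrite(f'pics/{f}.png',c['img']); import pickle; pickle.dump(c,open(f'pics/{f}.pkl','wb')); return c
def load(f):
    import pickle; return pickle.load(open(f'pics/{f}.pkl','rb'))
def K(c): return np.array([[c['fx'],0,c['cx']],[0,c['fy'],c['cy']],[0,0,1.]])
def ray(c,u,v):
    p=cv2.undistortPoints(np.array([[[u,v]]],float),K(c),np.array(c['D'],float))[0,0]
    d=np.array(c['orientation'])@np.array([p[0],p[1],1.]); return np.array(c['eye'],float),d/np.linalg.norm(d)
def atz(c,u,v,z):
    e,d=ray(c,u,v); return e+d*(z-e[2])/d[2]
def proj(c,P):
    R=np.array(c['orientation']).T; t=-R@np.array(c['eye'],float)
    return cv2.projectPoints(np.array(P,float).reshape(-1,3),cv2.Rodrigues(R)[0],t,K(c),np.array(c['D'],float))[0].reshape(-1,2)
def crop(f,x0,y0,x1,y1,s,o):
    im=cv2.imread(f'pics/{f}.png')[y0:y1,x0:x1]; cv2.imwrite(f'pics/{o}.png',cv2.resize(im,None,fx=s,fy=s,interpolation=cv2.INTER_CUBIC))
E
python3 - <<'E'
from h import *
for n in ('top','side','wrist'):
    c=snap(n,n+'0'); print(n,c['eye'],np.round(c['orientation'],3).tolist(),c['fx'])
o=observe(); print(o['tcp_pos'],np.round(o['tool_rot'],3).tolist(),o['ft_force'],o['finger_gap'],o['time'],nose_length)
E
```

```text
top [ 399.06487006  -19.13113222 1229.38742618] [[0.001, -0.992, 0.127], [-1.0, 0.002, 0.024], [-0.024, -0.127, -0.992]] 383.64800723326647
side [ 464.79748045 -880.1338261   913.56996977] [[0.997, -0.057, 0.058], [-0.082, -0.661, 0.746], [-0.004, -0.749, -0.663]] 402.1971397042594
wrist [103.42719734 596.75701321 372.72302953] [[0.289, 0.918, 0.271], [0.957, -0.277, -0.084], [-0.002, 0.283, -0.959]] 317.2968282195213
[172.50111317 574.4347174  218.88331031] [[-0.958, 0.288, -0.001], [0.288, 0.958, -0.001], [0.0, -0.002, -1.0]] [-0.65184084 -0.40112608 -0.51876603] 0.9974717283706441 0.15 19.0
```

View pics/top0.png

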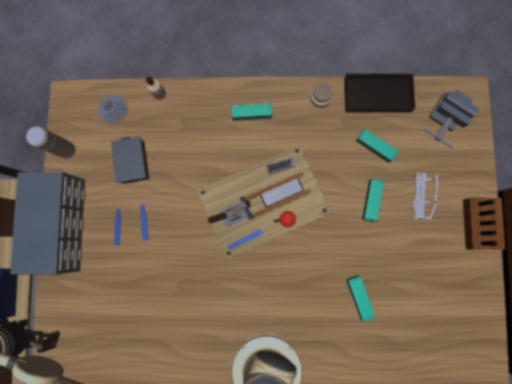

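View pics/side0.png

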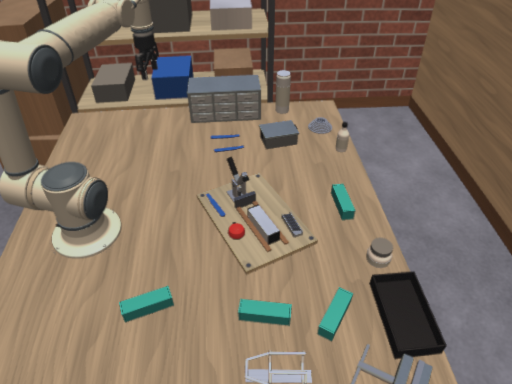

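View pics/wrist0.png

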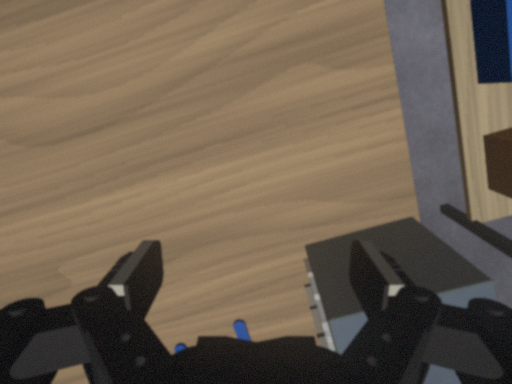

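The jig is at about (263,200) in the top picture. The silver tube in its channel is at (283,192), and the stop and clamp are to its left at about (235,210). The four turquoise blocks at (252,111), (377,145), (373,200) and (361,298) are look-alikes. Next I'll enlarge the jig to measure it.

```bash
python3 - <<'E'
from h import *
crop('top0',190,140,340,260,5,'top0c'); crop('side0',190,145,320,270,4.6,'side0c')
E
```

```text
(no output)
```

View pics/top0c.png

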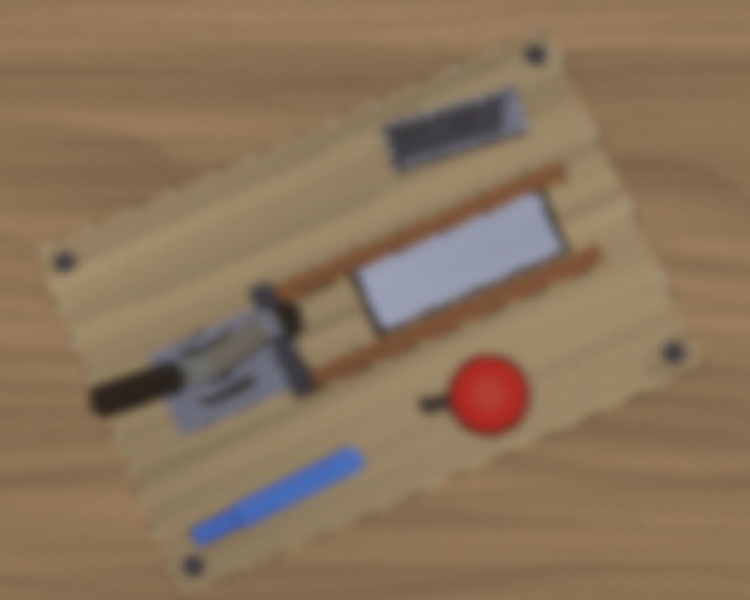

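View pics/side0c.png

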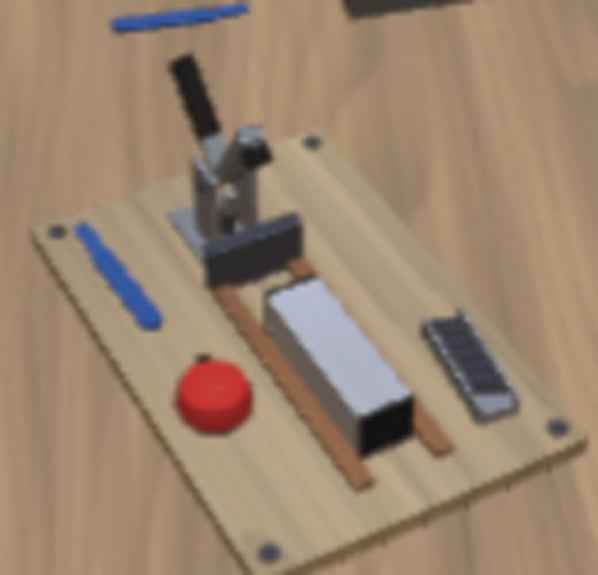

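```bash
cat > fit.py <<'E'
from h import *
from scipy.optimize import least_squares
T=load('top0'); S=load('side0')
t=lambda x,y:(190+(x+.5)/5-.5,140+(y+.5)/5-.5); s=lambda x,y:(190+(x+.5)/4.6-.5,145+(y+.5)/4.6-.5)
# +x: left(top) ; +y jig: down(top)
def model(p):
    x,y,th,a,b,d=p; obs=[]
    def J(q):
        c,n=np.cos(th),np.sin(th); return [x+c*q[0]-n*q[1],y+n*q[0]+c*q[1],q[2]]
    L=[(T,t(64,261),(a,-b,19)),(T,t(535,54),(-a,-b,19)),(T,t(673,352),(-a,b,19)),(T,t(193,566),(a,b,19)),
       (S,s(57,232),(a,b,19)),(S,s(312,142),(a,-b,19)),(S,s(558,428),(-a,-b,19)),(S,s(268,553),(-a,b,19)),
       (T,t(559,172),(-150,-29,26)),(T,t(598,254),(-150,29,26)),
       (S,s(365,485),(-150,29,26)),(S,s(445,450),(-150,-29,26)),
       (T,t(540,190),(-115-d+50-0-0-0,-20,58)),(T,t(567,247),(-65-50-d+50,20,58)),(T,t(357,272),(65-d,-20,58)),(T,t(384,330),(65-d,20,58)),
       (S,s(358,418),(-65-d,20,58)),(S,s(413,398),(-65-d,-20,58))]
    L=[l for l in L]
    return J,L
def fix(L,d):
    # tube corners in terms of centre x = -15-d
    out=[]
    for c,px,q in L:
        out.append((c,px,q))
    return out
def res(p):
    J,L=model(p); r=[]
    d=p[5]
    for i,(c,px,q) in enumerate(L):
        if i in (12,13,16,17): q=(-15-d-65,q[1],q[2])
        if i in (14,15): q=(-15-d+65,q[1],q[2])
        r+=list(proj(c,[J(q)])[0]-px)
    return np.array(r)
r=least_squares(res,[420,-30,np.radians(110),160,100,45],loss='soft_l1')
if __name__=='__main__':
    print(r.x[:2],np.degrees(r.x[2]),r.x[3:]); print(np.round(res(r.x).reshape(-1,2),2).tolist())
    x,y,th,_,_,d=r.x
    R=np.array([[np.cos(th),-np.sin(th)],[np.sin(th),np.cos(th)]])
    for n,q in dict(rear=(-80-d,0),home=(-80,0),stop=(50,0),grip=(143,0),gend=(165,0),clgrip=(90,0)).items(): print(n,R@q+[x,y], np.hypot(*(R@q+[x,y])))
    print([np.round(proj(c,[list(R@(165,0)+[x,y])+[137]])[0],1) for c in (T,S)])
E
python3 fit.py
```

```text
[522.82548399   9.24995884] 113.70208496897321 [165.22536031 105.11469277  48.83251822]
[[0.3, 0.33], [0.48, 0.59], [0.36, 0.6], [0.16, 0.29], [-0.0, -0.71], [0.26, -0.52], [-0.05, -0.44], [0.03, -0.38], [1.34, -0.2], [1.15, -0.04], [0.08, -1.04], [0.03, -0.82], [0.92, -0.23], [0.89, 0.12], [-1.04, 0.26], [-1.21, 0.52], [0.85, 0.03], [0.98, -0.6]]
rear [ 574.61372099 -108.71527443] 584.8076087390788
home [554.98397174 -64.00187844] 558.6621960864798
stop [502.72642914  55.03235714] 505.72959463267847
grip [465.34218712 140.18761798] 485.99991702762554
gend [456.49860299 160.33187324] 483.8360095173481
clgrip [486.64718526  91.65827578] 495.20371812168156
[array([209.4, 220.3]), array([228.9, 156.6])]
```

```bash
cat > mv.py <<'E'
from fit import *
def tgt(jx,jy,z,ang=None):
    x,y,th=r.x[:3]; R=np.array([[np.cos(th),-np.sin(th)],[np.sin(th),np.cos(th)]])
    o=observe(); P=np.array([*(R@(jx,jy)+[x,y]),z]); A=np.array(o['tool_rot'])
    sh=A.T@(P-o['tcp_pos']); a=np.degrees(np.arctan2(A[1,0],A[0,0])); roll=a-(np.degrees(th) if ang is None else ang)
    return P,np.round(sh,1),round((roll+180)%360-180,1)
def injig(P):
    x,y,th=r.x[:3]; R=np.array([[np.cos(th),-np.sin(th)],[np.sin(th),np.cos(th)]])
    return np.r_[R.T@(np.array(P[:2])-[x,y]),P[2]]
E
python3 -c "
from mv import *
print(tgt(-172,0,200))"
```

```text
(array([ 591.96623266, -148.24149131,  200.        ]), array([-609.6, -571.5,   19.7]), np.float64(49.6))
```

>>> step_arm:
  targets:
    - [[-60, -56, 2], 10]
    - [[-120, -112, 4], 20]
    - [[-180, -168, 6], 30]
    - [[-240, -224, 8], 40]
    - [[-300, -281, 10], 49.6]
    - [[-360, -337, 12], 49.6]
    - [[-400, -375, 13], 49.6]
    - [[-440, -412, 14], 49.6]
    - [[-480, -450, 15], 49.6]
    - [[-520, -487, 16], 49.6]
  grip: 0

```text
time: 1.4
tcp_pos: [486.9, 32.3, 205.1]
tool_rot: [[-0.401, 0.916, -0.0], [0.916, 0.401, -0.001], [-0.001, -0.001, -1.0]]
ft_force: [-0.2, -0.6, -0.1]
finger_gap: -0.001
```

```bash
python3 -c "
from mv import *
o=observe();print(injig(o['tcp_pos']),o['joint_pos'],o['finger_gap'],o['time'])
print(tgt(-172,0,140))"
```

```text
[ 35.54298886  23.65383069 205.10046111] [-1.52271457e-01 -1.22152687e+01  8.87376071e+01 -7.02196448e-02
  1.03489865e+02 -2.38404950e+01] -0.0005959772722645895 1.4
(array([ 591.96623266, -148.24149131,  140.        ]), array([-207.5,   23.8,   65.3]), np.float64(-0.0))
```

>>> step_arm:
  targets:
    - [[-50, 6, 5], 0]
    - [[-100, 12, 10], 0]
    - [[-150, 18, 15], 0]
    - [[-190, 22, 20], 0]
    - [[-208, 24, 30], 0]
    - [[-208, 24, 30], 0]

```text
time: 2.15
tcp_pos: [591.8, -148.7, 173.2]
tool_rot: [[-0.401, 0.916, -0.004], [0.916, 0.401, 0.0], [0.002, -0.003, -1.0]]
ft_force: [-0.9, 0.4, 0.7]
finger_gap: 0.002
```

```bash
python3 -c "
from mv import *
o=observe();print(injig(o['tcp_pos']),o['time'])
c=snap('wrist','w1')
x,y,th=r.x[:3]
print(tgt(-172,0,53))"
```

```text
[-172.35450382    0.37789087  173.1763382 ] 2.15
(array([ 591.96623266, -148.24149131,   53.        ]), array([ -0.5,   0.2, 121.3]), np.float64(-0.0))
```

View pics/w1.png

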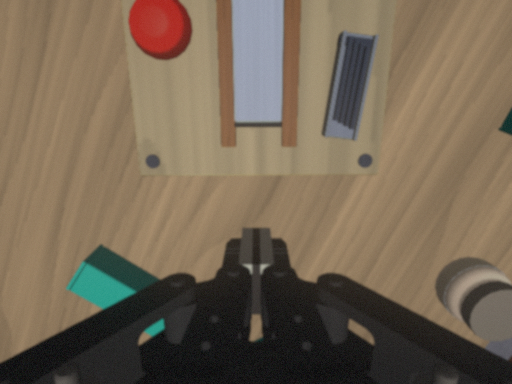

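The wrist view shows the shut fingertips at (257,235), pointing straight along the channel. The tube's rear edge is at row 124, columns 235 to 283, the rail ends are at row 146, and the board's rear edge is at row 175. I'll use these to check the fit.

```bash
python3 -c "
from mv import *
c=load('w1')
for n,u,v,z in [('screwL',152,161,19),('screwR',365,160,19),('railL',228,146,26),('railR',290,146,26),('tubeL',234,124,58),('tubeR',283,124,58),('edge',250,175.5,18)]:
    print(n,np.round(injig(atz(c,u,v,z)),1))"
```

```text
screwL [-162.9  103.3   19. ]
screwR [-162.4 -107.1   19. ]
railL [-147.    27.1   26. ]
railR [-147.2  -32.1   26. ]
tubeL [-123.5   18.6   58. ]
tubeR [-123.6  -22.4   58. ]
edge [-178.1    6.5   18. ]
```

>>> step_arm:
  targets:
    - [[0, 1, 40], 0]
    - [[0, 2, 80], 0]
    - [[0, 2, 110], 0]
    - [[0, 2, 120], 0]
    - [[0, 2, 120], 0]

```text
time: 2.82
tcp_pos: [593.3, -146.1, 54.9]
tool_rot: [[-0.403, 0.915, -0.002], [0.915, 0.403, 0.0], [0.001, -0.002, -1.0]]
ft_force: [-0.3, -0.1, 0.5]
finger_gap: -0.003
```

```bash
python3 -c "
from mv import *
o=observe();print(injig(o['tcp_pos']),o['time'],o['ft_force'])
c=snap('side','s2');crop('s2',190,145,340,270,5,'s2c')"
```

```text
[-170.58582553   -2.09876      54.91839892] 2.825 [-0.3065403  -0.06788353  0.48486237]
```

View pics/s2c.png

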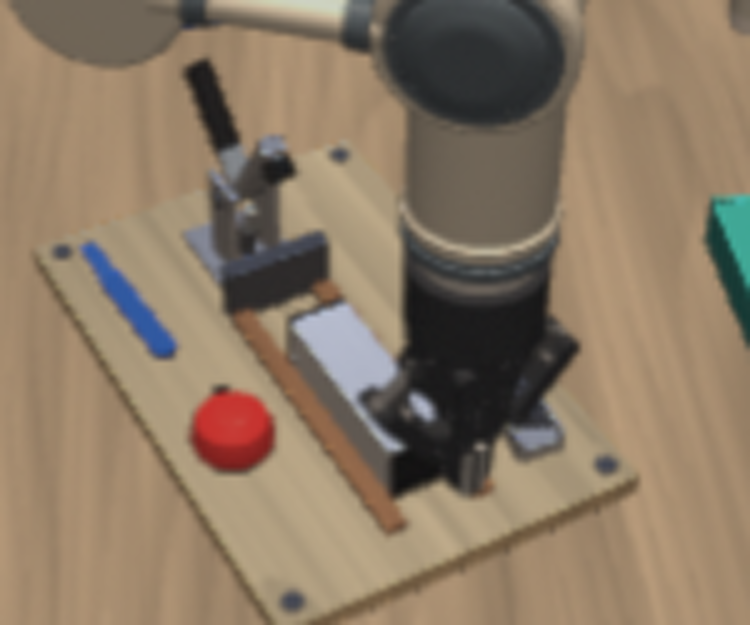

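```bash
python3 -c "
from mv import *
c=load('s2'); x,y,th=r.x[:3]; n=np.array([np.cos(th),np.sin(th),0])
def pl(u,v,jx):
    e,d=ray(c,u,v); o=np.array([x,y,0])+n*jx; return injig(e+d*(n@(o-e))/(n@d))
for u,v in [(573,345),(515,420),(375,400),(470,488),(405,440)]: print(u,v,np.round(pl(190+u/5,145+v/5,-170),0))
T=load('top0')
for u,v in [(488,395),(430,403)]: print(injig(atz(T,190+u/5,140+v/5,48)))
"
```

```text
573 345 [-170.  -69.  138.]
515 420 [-170.  -34.   96.]
375 400 [-170.   55.  157.]
470 488 [-170.   -7.   54.]
405 440 [-170.   36.  117.]
[-46.08603221  83.28776308  48.        ]
[-11.47185764  73.41876617  48.        ]
```

```bash
python3 -c "
from mv import *
c=load('s2'); x,y,th=r.x[:3]; R=np.array([[np.cos(th),-np.sin(th)],[np.sin(th),np.cos(th)]])
for jx in (-181.6,-159.6):
  for jy in (-16,12):
    for z in (36,49): print(jx,jy,z,np.round((proj(c,[[*(R@(jx,jy)+[x,y]),z]])[0]-[190,145])*5))
crop('s2',260,200,310,255,11,'s2d')
"
```

```text
-181.6 -16 36 [492. 517.]
-181.6 -16 49 [493. 502.]
-181.6 12 36 [450. 535.]
-181.6 12 49 [451. 520.]
-159.6 -16 36 [472. 491.]
-159.6 -16 49 [473. 476.]
-159.6 12 36 [430. 509.]
-159.6 12 49 [431. 494.]
```

View pics/s2d.png

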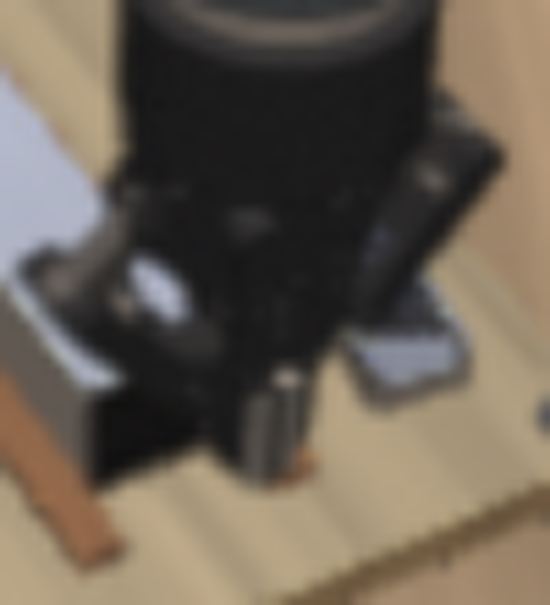

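```bash
python3 -c "
from mv import *
snap('wrist','w2'); o=observe(); c=load('w2'); A=np.array(o['tool_rot'])
for q in [(11,0,19),(-11,0,19),(11,0,6),(-11,0,6),(11,0,0),(11,15,19),(11,-15,19)]: print(q,np.round(proj(c,[o['tcp_pos']+A@np.array(q)])[0]))
crop('w2',150,60,360,300,2.5,'w2c')
s=load('s2')
for q in [(11,0,19),(-11,0,19),(-11,0,6),(-11,0,0),(-11,11,19),(-11,-11,19)]: print(q,np.round((proj(s,[o['tcp_pos']+A@np.array(q)])[0]-[260,200])*11))
"
```

```text
(11, 0, 19) [256. 207.]
(-11, 0, 19) [256. 241.]
(11, 0, 6) [256. 215.]
(-11, 0, 6) [256. 252.]
(11, 0, 0) [256. 219.]
(11, 15, 19) [282. 207.]
(11, -15, 19) [230. 207.]
(11, 0, 19) [227. 493.]
(-11, 0, 19) [271. 550.]
(-11, 0, 6) [273. 517.]
(-11, 0, 0) [274. 502.]
(-11, 11, 19) [308. 534.]
(-11, -11, 19) [234. 566.]
```

View pics/w2c.png

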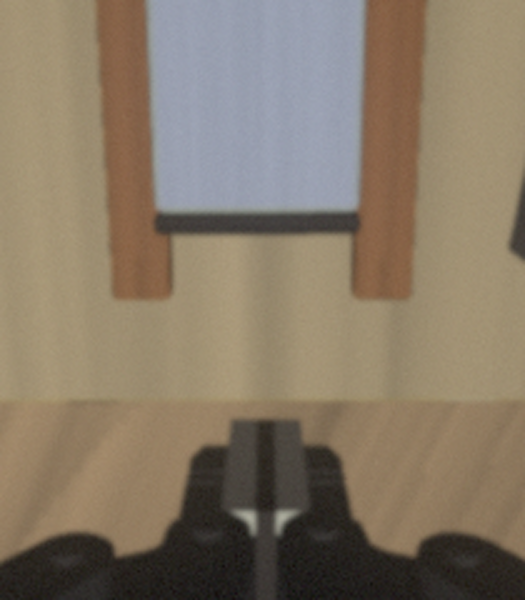

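The tip appears higher in both pictures than the stated 19 mm nose would put it. I'll lower it a little, watch the force, and look again.

>>> step_arm:
  targets:
    - [[0, 0, 5], 0]
    - [[0, 0, 10], 0]
    - [[0, 0, 12], 0]

```text
time: 3.3
tcp_pos: [594.1, -146.9, 44.1]
tool_rot: [[-0.402, 0.916, 0.0], [0.916, 0.402, -0.001], [-0.001, -0.0, -1.0]]
ft_force: [0.6, -0.4, -0.7]
finger_gap: -0.002
```

```bash
python3 -c "
from mv import *
o=observe(); print(injig(o['tcp_pos']),o['time'],o['ft_force'],o['finger_gap'])
s=snap('side','s3');w=snap('wrist','w3');t=snap('top','t3'); A=np.array(o['tool_rot'])
crop('s3',260,210,310,255,14,'s3d');crop('w3',200,100,310,260,5,'w3d')
for q in [(11,0,19),(-11,0,19),(-11,0,-8),(11,0,-8)]: print(q,np.round((proj(s,[o['tcp_pos']+A@np.array(q)])[0]-[260,210]+.5)*14),np.round((proj(w,[o['tcp_pos']+A@np.array(q)])[0]-[200,100]+.5)*5))
"
```

```text
[-171.62094752   -2.52115612   44.12940472] 3.3 [ 0.58285066 -0.42227876 -0.74750124] -0.0020543352685000833
(11, 0, 19) [293. 534.] [280. 532.]
(-11, 0, 19) [349. 607.] [281. 705.]
(-11, 0, -8) [354. 520.] [280. 822.]
(11, 0, -8) [298. 447.] [280. 625.]
```

View pics/s3d.png

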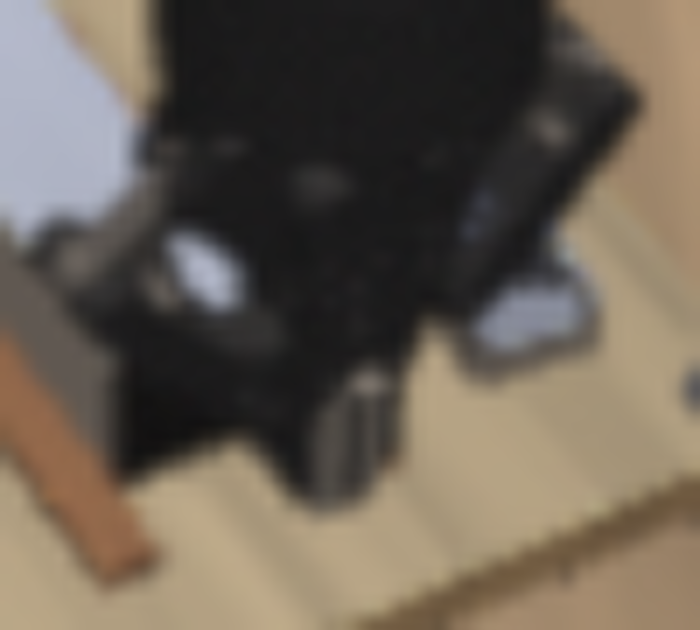

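View pics/w3d.png

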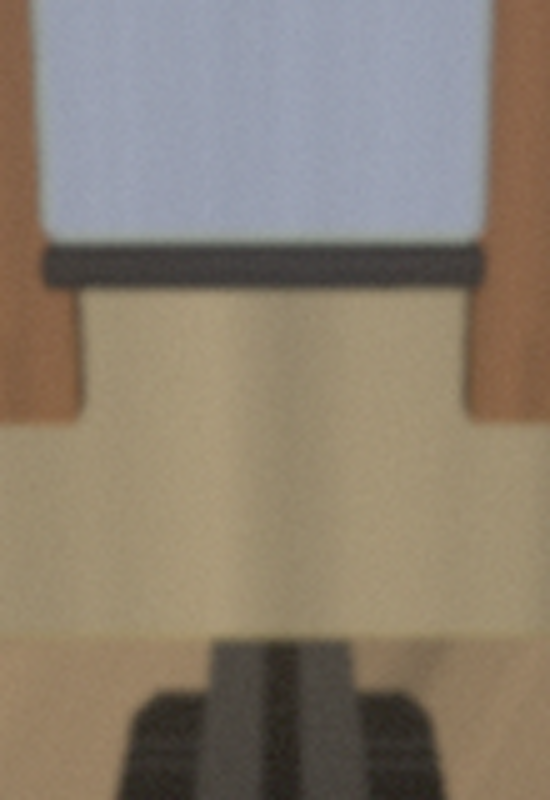

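>>> step_arm:
  targets:
    - [[0, 0, 2], 0]
    - [[0, 0, 4], 0]
    - [[0, 0, 4], 0]

```text
time: 3.82
tcp_pos: [594.0, -146.8, 39.9]
tool_rot: [[-0.402, 0.916, -0.0], [0.916, 0.402, -0.0], [-0.0, -0.001, -1.0]]
ft_force: [0.1, 0.1, 0.2]
finger_gap: 0.001
```

>>> step_arm:
  targets:
    - [[0, 0, 1], 0]
    - [[0, 0, 2], 0]
    - [[0, 0, 2], 0]

```text
time: 4.2
tcp_pos: [593.9, -146.8, 37.7]
tool_rot: [[-0.402, 0.916, -0.001], [0.916, 0.402, -0.0], [-0.0, -0.001, -1.0]]
ft_force: [0.6, -0.7, -0.6]
finger_gap: -0.002
```

>>> step_arm:
  targets:
    - [[0, 0, 1], 0]
    - [[0, 0, 2], 0]
    - [[0, 0, 2], 0]

```text
time: 4.58
tcp_pos: [593.8, -146.8, 35.6]
tool_rot: [[-0.402, 0.916, -0.001], [0.916, 0.402, -0.0], [0.0, -0.001, -1.0]]
ft_force: [-0.7, 0.2, 0.0]
finger_gap: 0.001
```

>>> step_arm:
  targets:
    - [[0, 0, 1], 0]
    - [[0, 0, 2], 0]
    - [[0, 0, 2], 0]

```text
time: 4.95
tcp_pos: [593.7, -146.7, 33.4]
tool_rot: [[-0.402, 0.916, -0.001], [0.916, 0.402, -0.0], [0.0, -0.001, -1.0]]
ft_force: [0.0, 0.7, -0.1]
finger_gap: 0.003
```

No contact at TCP z = 33, so the tips really do stand about 9 mm behind the TCP, as the pictures show. I'll lower another 8 mm and look again.

>>> step_arm:
  targets:
    - [[0, 0, 3], 0]
    - [[0, 0, 6], 0]
    - [[0, 0, 8], 0]
    - [[0, 0, 8], 0]

```text
time: 5.45
tcp_pos: [593.6, -146.7, 25.1]
tool_rot: [[-0.402, 0.916, -0.002], [0.916, 0.402, -0.0], [0.001, -0.002, -1.0]]
ft_force: [-0.7, -0.3, -0.0]
finger_gap: -0.002
```

```bash
python3 -c "
from mv import *
o=observe(); print(injig(o['tcp_pos']),o['time'],o['ft_force'],o['finger_gap'])
s=snap('side','s4');w=snap('wrist','w4'); A=np.array(o['tool_rot'])
crop('s4',240,200,310,260,10,'s4d');crop('w4',200,100,310,260,3.5,'w4d')
for q in [(-11,0,-8),(11,0,-8)]: print(q,np.round((proj(s,[o['tcp_pos']+A@np.array(q)])[0]-[240,200]+.5)*10),np.round((proj(w,[o['tcp_pos']+A@np.array(q)])[0]-[200,100]+.5)*3.5))
"
```

```text
[-171.24192482   -2.06723481   25.07822173] 5.45 [-0.71185294 -0.25944259 -0.0023842 ] -0.0019105720991550966
(-11, 0, -8) [448. 515.] [195. 573.]
(11, 0, -8) [408. 463.] [195. 435.]
```

View pics/s4d.png

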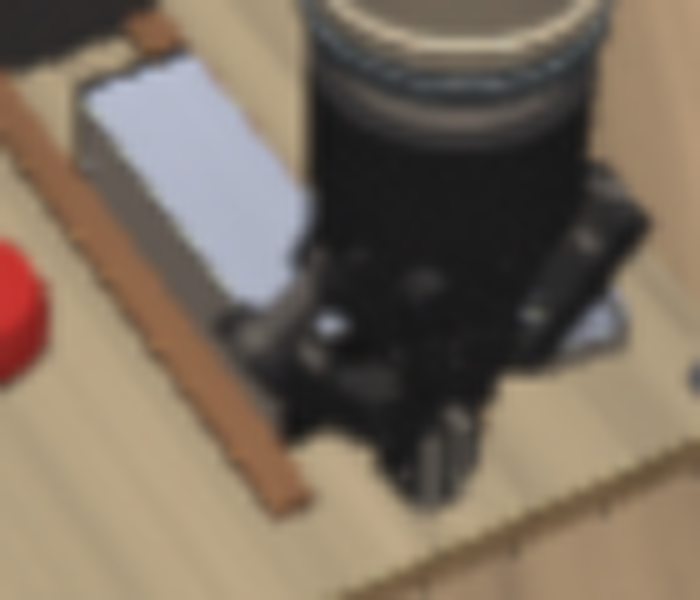

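View pics/w4d.png

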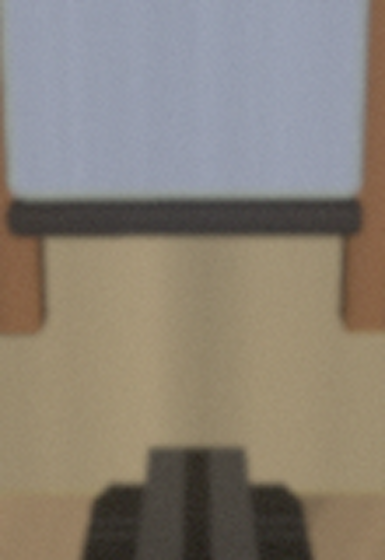

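The tip is at z of about 35 mm, centred in the channel, and about 36 mm behind the tube's end. I'll approach and push.

>>> step_arm:
  targets:
    - [[10, 0, 0], 0]
    - [[20, 0, 0], 0]
    - [[28, 0, 0], 0]
    - [[32, 0, 0], 0]
    - [[36, 0, 0], 0]
    - [[40, 0, 0], 0]
    - [[44, 0, 0], 0]
    - [[48, 0, 0], 0]
    - [[52, 0, 0], 0]
    - [[56, 0, 0], 0]

```text
time: 6.8
tcp_pos: [571.2, -95.4, 25.6]
tool_rot: [[-0.402, 0.916, -0.001], [0.916, 0.402, -0.0], [-0.0, -0.001, -1.0]]
ft_force: [1.1, -1.6, 0.3]
finger_gap: 0.002
```

```bash
python3 -c "
from mv import *
o=observe(); print(injig(o['tcp_pos']),o['time'],o['ft_force'])
s=snap('side','s5');w=snap('wrist','w5')
crop('s5',220,180,310,260,8,'s5d')
"
```

```text
[-115.24108454   -2.28210169   25.58786163] 6.8 [ 1.05092972 -1.62441607  0.26595236]
```

View pics/s5d.png

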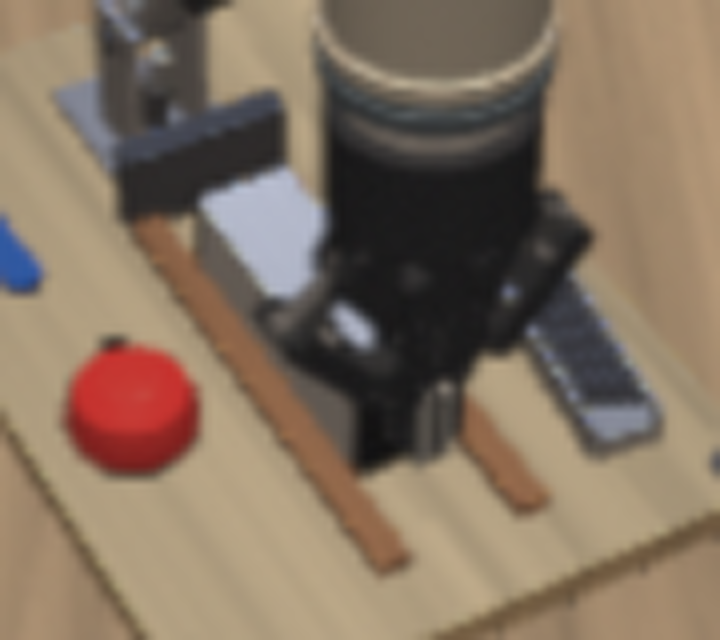

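View pics/w5.png

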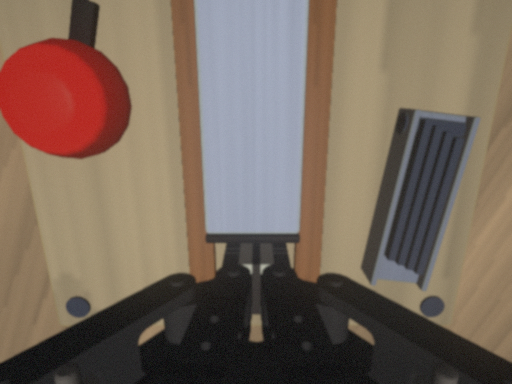

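The tips are on the tube's rear end and pushing with about 2 N. The force is along the channel and the tube is moving straight. About 25 mm remain.

>>> step_arm:
  targets:
    - [[3, 0, 0], 0]
    - [[6, 0, 0], 0]
    - [[9, 0, 0], 0]
    - [[12, 0, 0], 0]
    - [[15, 0, 0], 0]
    - [[17, 0, 0], 0]
    - [[19, 0, 0], 0]
    - [[20, 0, 0], 0]

```text
time: 7.9
tcp_pos: [562.9, -76.5, 25.4]
tool_rot: [[-0.402, 0.915, -0.001], [0.915, 0.402, 0.0], [0.001, -0.001, -1.0]]
ft_force: [1.2, -1.4, -0.8]
finger_gap: 0.0
```

>>> step_arm:
  targets:
    - [[1, 0, 0], 0]
    - [[2, 0, 0], 0]

```text
time: 8.15
tcp_pos: [562.1, -74.6, 25.4]
tool_rot: [[-0.402, 0.915, -0.001], [0.915, 0.402, 0.0], [0.001, -0.001, -1.0]]
ft_force: [0.4, -0.7, 0.4]
finger_gap: 0.003
```

>>> step_arm:
  targets:
    - [[1, 0, 0], 0]
    - [[2, 0, 0], 0]

```text
time: 8.4
tcp_pos: [561.3, -72.7, 25.4]
tool_rot: [[-0.402, 0.916, -0.001], [0.916, 0.402, 0.0], [0.001, -0.001, -1.0]]
ft_force: [1.4, -0.3, -0.0]
finger_gap: -0.001
```

>>> step_arm:
  targets:
    - [[1, 0, 0], 0]
    - [[2, 0, 0], 0]

```text
time: 8.65
tcp_pos: [561.2, -72.4, 25.7]
tool_rot: [[-0.402, 0.916, 0.001], [0.916, 0.402, -0.003], [-0.003, -0.0, -1.0]]
ft_force: [4.3, -9.0, -1.3]
finger_gap: -0.0
```

>>> step_arm:
  targets:
    - [[1, 0, 0], 0]
    - [[2, 0, 0], 0]

```text
time: 8.9
tcp_pos: [561.3, -72.5, 26.1]
tool_rot: [[-0.401, 0.916, 0.003], [0.916, 0.401, -0.006], [-0.007, 0.0, -1.0]]
ft_force: [4.9, -9.6, -1.2]
finger_gap: 0.004
```

```bash
python3 -c "
from mv import *
o=observe(); print(injig(o['tcp_pos']),o['time'],o['ft_force'])
s=snap('side','s6');crop('s6',220,180,310,260,8,'s6d')
"
```

```text
[-90.29711151  -2.36386226  26.1495177 ] 8.9 [ 4.94518399 -9.63071516 -1.2438103 ]
```

View pics/s6d.png

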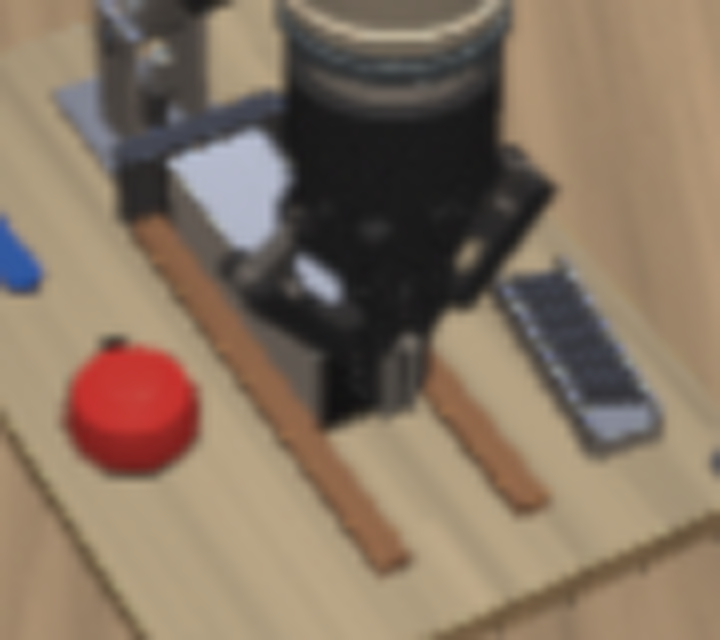

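The force jumped to about 10.6 N along the channel and motion stopped with the tip face at x = -80 mm, so the tube is home. Now I'll back off, rise, and go round behind the handle.

>>> step_arm:
  targets:
    - [[-6, 0, 0], 0]
    - [[-20, 0, 0], 0]
    - [[-40, 0, -5], 0]
    - [[-40, 0, -50], 0]
    - [[-40, 0, -110], 0]
    - [[-40, 0, -170], 0]
    - [[-40, 0, -180], 0]
    - [[-40, 0, -180], 0]

```text
time: 9.95
tcp_pos: [577.3, -108.8, 207.2]
tool_rot: [[-0.4, 0.916, 0.005], [0.916, 0.4, -0.007], [-0.008, 0.002, -1.0]]
ft_force: [-0.0, -0.4, -0.5]
finger_gap: -0.001
```

```bash
python3 -c "
from mv import *
o=observe(); print(injig(o['tcp_pos']),o['time'],o['ft_force'])
w=snap('wrist','w7');s=snap('side','s7');crop('s7',200,150,310,260,5,'s7d'); print(tgt(212,-2,205))
"
```

```text
[-130.01724305   -2.4387068   207.24213829] 9.95 [-0.02015629 -0.4311722  -0.47915572]
(array([439.43678736, 204.17128983, 205.        ]), array([ 3.411e+02, -2.000e-01, -2.600e+00]), np.float64(-0.1))
```

View pics/w7.png

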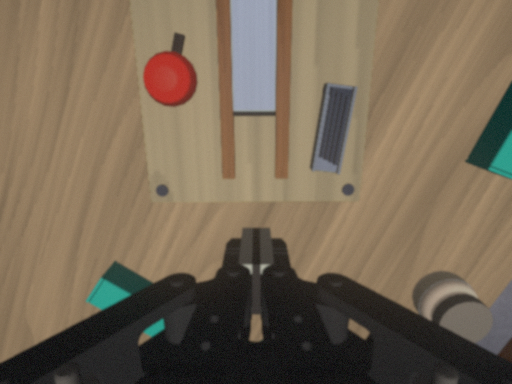

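View pics/s7d.png

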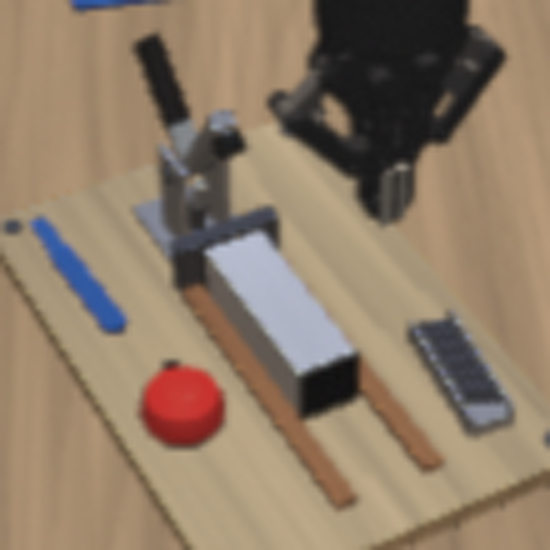

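```bash
python3 -c "
from mv import *
w=load('w7')
for u,v,z in [(235,115,58),(276,115,58),(228,178,26),(281,178,26),(162,190,19),(348,189,19)]: print(np.round(injig(atz(w,u,v,z)),1))
crop('s7',225,185,275,235,14,'s7e')"
```

```text
[-77.4  16.3  58. ]
[-77.5 -22.   58. ]
[-147.    27.4   26. ]
[-147.2  -30.5   26. ]
[-162.6  102.9   19. ]
[-162.3 -106.9   19. ]
```

View pics/s7e.png

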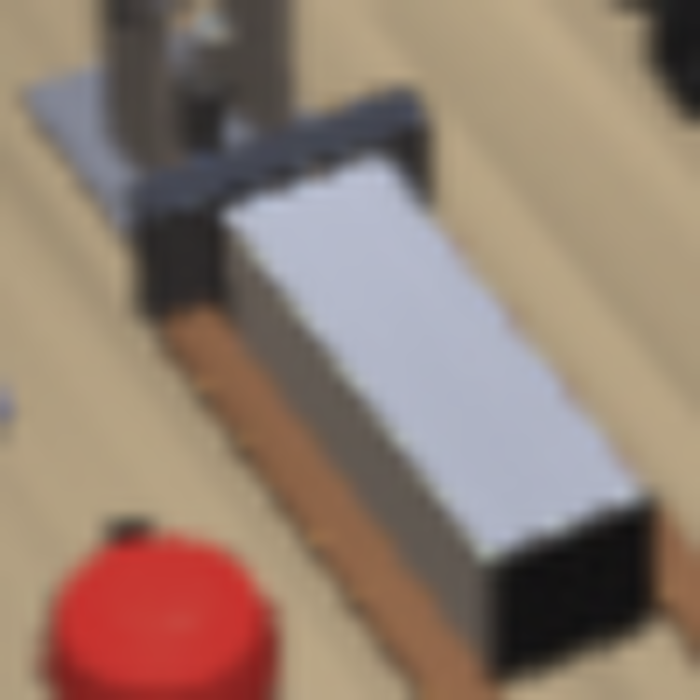

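The tube's rear edge measures 69.7 mm ahead of the rail ends, where 70 mm is home, and no gap shows at the stop. Next I move over the clamp to behind the handle.

>>> step_arm:
  targets:
    - [[50, 0, 0], 0]
    - [[105, 0, 0], 0]
    - [[160, 0, 0], 0]
    - [[215, 0, 0], 0]
    - [[270, 0, 0], 0]
    - [[310, 0, 0], 0]
    - [[335, 0, 0], 0]
    - [[342, 0, 0], 0]
    - [[342, 0, 0], 0]

```text
time: 11.18
tcp_pos: [439.1, 204.7, 201.1]
tool_rot: [[-0.401, 0.916, -0.002], [0.916, 0.401, -0.007], [-0.005, -0.005, -1.0]]
ft_force: [-0.1, 0.1, 0.8]
finger_gap: 0.003
```

>>> step_arm:
  targets:
    - [[0, 0, 20], 0]
    - [[0, 0, 50], 0]
    - [[0, 0, 80], 0]
    - [[0, 0, 90], 0]
    - [[0, 0, 90], 0]

```text
time: 11.8
tcp_pos: [438.9, 203.3, 110.6]
tool_rot: [[-0.4, 0.917, -0.003], [0.917, 0.4, -0.007], [-0.005, -0.006, -1.0]]
ft_force: [-0.2, 0.3, 0.2]
finger_gap: 0.002
```

```bash
python3 -c "
from mv import *
o=observe(); print(injig(o['tcp_pos']),o['time'],o['ft_force'],np.round(o['joint_pos']))
s=snap('side','s8');crop('s8',180,110,290,220,5.4,'s8d'); print(tgt(212,-2,100))
w=snap('wrist','w8'); A=np.array(o['tool_rot'])
for q in [(-11,0,-9),(11,0,-9)]: print(q,np.round((proj(s,[o['tcp_pos']+A@np.array(q)])[0]-[180,110]+.5)*5.4))
"
```

```text
[211.4070988   -1.13805092 110.64922929] 11.8 [-0.1953425   0.28512226  0.1517628 ] [ 21. -12.  98.  -0.  94.  -3.]
(array([439.43678736, 204.17128983, 100.        ]), array([ 0.5,  0.3, 11.8]), np.float64(-0.1))
(-11, 0, -9) [245. 246.]
(11, 0, -9) [230. 228.]
```

View pics/s8d.png

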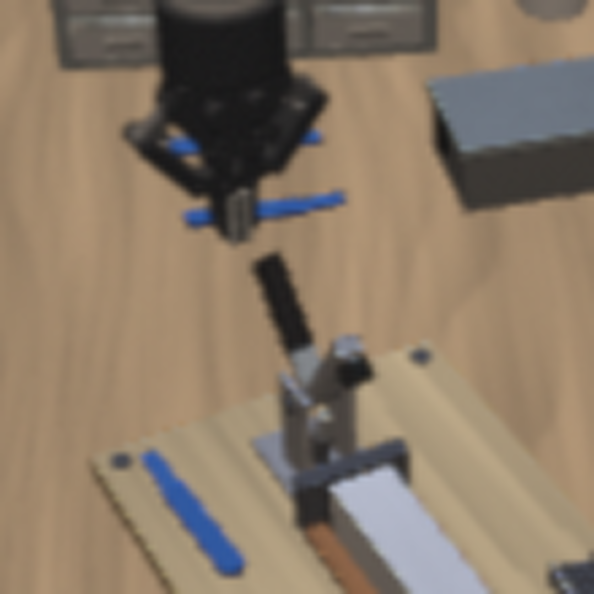

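View pics/w8.png

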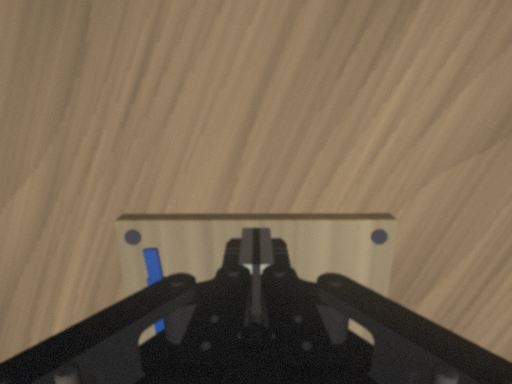

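The tip is directly behind the open handle, whose end is at about (267,258) in the crop. The tip's underside is at z of about 120 mm. I'll lower 8 mm and start pushing towards the jig's -x.

>>> step_arm:
  targets:
    - [[0, -1, 4], 0]
    - [[0, -1, 8], 0]
    - [[-8, -1, 8], 0]
    - [[-16, -1, 8], 0]
    - [[-21, -1, 8], 0]
    - [[-25, -1, 8], 0]
    - [[-29, -1, 8], 0]
    - [[-33, -1, 8], 0]
    - [[-37, -1, 8], 0]
    - [[-41, -1, 8], 0]

```text
time: 13.15
tcp_pos: [453.1, 172.3, 107.8]
tool_rot: [[-0.405, 0.914, -0.003], [0.914, 0.405, 0.007], [0.008, 0.0, -1.0]]
ft_force: [-14.6, 23.5, 16.4]
finger_gap: 0.004
```

```bash
python3 -c "
from mv import *
o=observe(); print(injig(o['tcp_pos']),o['time'],o['ft_force'])
s=snap('side','s9');crop('s9',180,110,290,220,5.4,'s9d')
"
```

```text
[177.35730443  -1.71040766 107.78767164] 13.15 [-14.55842294  23.51835112  16.42222129]
```

View pics/s9d.png

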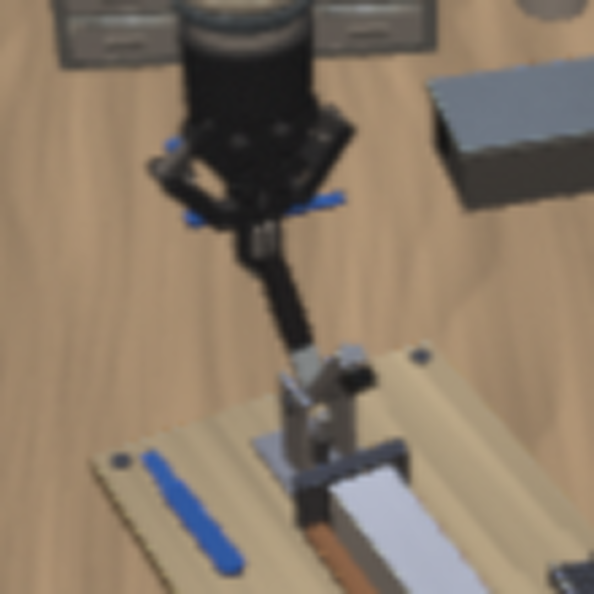

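The handle is moving, but the fingers push on its lower corner and friction there opposes the upward swing: 28 N sideways and 16 N vertical. I'll follow the corner's arc instead, moving up and across.

>>> step_arm:
  targets:
    - [[-5, 0, -4], 0]
    - [[-9, 0, -8], 0]
    - [[-13, 0, -12], 0]
    - [[-16, 0, -15], 0]

```text
time: 13.7
tcp_pos: [459.6, 158.3, 123.8]
tool_rot: [[-0.406, 0.914, -0.002], [0.914, 0.406, 0.009], [0.009, 0.002, -1.0]]
ft_force: [-2.6, 3.7, 2.1]
finger_gap: 0.003
```

```bash
python3 -c "
from mv import *
o=observe(); print(injig(o['tcp_pos']),o['time'],o['ft_force'])
s=snap('side','s10');crop('s10',180,110,290,220,5.4,'s10d')
"
```

```text
[161.92225152  -2.02295656 123.78445791] 13.7 [-2.64220535  3.65678595  2.07614931]
```

View pics/s10d.png

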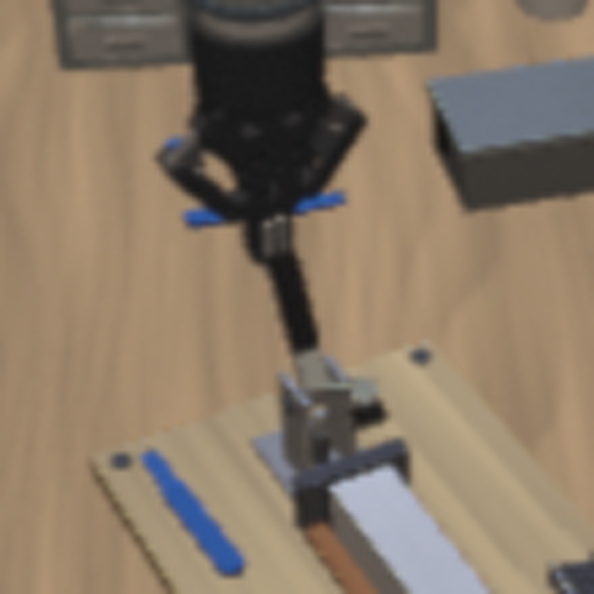

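The force is down to 4 N and the pad is clearly lower, at (368,412) in the crop. Continuing along the arc.

>>> step_arm:
  targets:
    - [[-4, 0, -3], 0]
    - [[-8, 0, -5], 0]
    - [[-12, 0, -7], 0]
    - [[-16, 0, -8], 0]
    - [[-20, 0, -9], 0]
    - [[-24, 0, -10], 0]

```text
time: 14.5
tcp_pos: [469.8, 135.4, 133.8]
tool_rot: [[-0.406, 0.914, -0.002], [0.914, 0.406, 0.008], [0.008, 0.002, -1.0]]
ft_force: [-0.2, -0.8, 0.2]
finger_gap: 0.0
```

```bash
python3 -c "
from mv import *
o=observe(); print(injig(o['tcp_pos']),o['time'],o['ft_force'])
s=snap('side','s11');crop('s11',180,110,290,220,5.4,'s11d')
"
```

```text
[136.83011348  -2.2053245  133.78436352] 14.5 [-0.24802438 -0.7976014   0.16672041]
```

View pics/s11d.png

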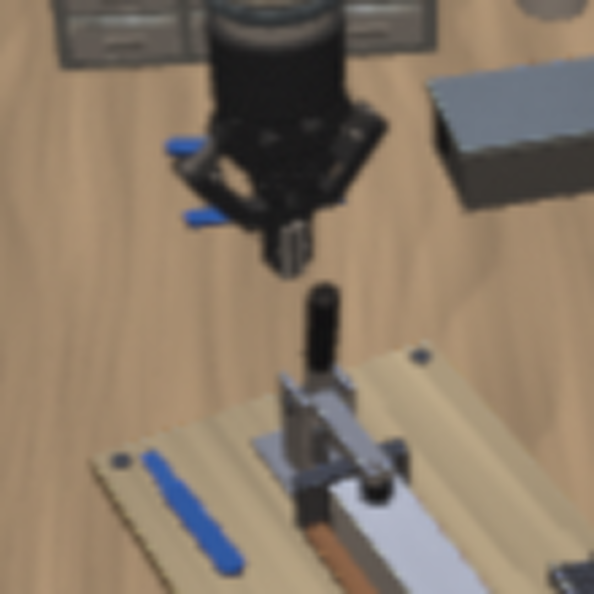

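The lever has snapped over: the handle is past vertical at (322,295) and the pad sits on the tube at (377,490). I'll retreat and check everything.

>>> step_arm:
  targets:
    - [[10, 0, 0], 0]
    - [[30, 0, -20], 0]
    - [[50, 0, -60], 0]
    - [[80, 0, -100], 0]
    - [[100, 0, -120], 0]
    - [[100, 0, -120], 0]

```text
time: 15.3
tcp_pos: [429.4, 227.2, 256.9]
tool_rot: [[-0.408, 0.913, 0.002], [0.913, 0.408, 0.01], [0.008, 0.006, -1.0]]
ft_force: [0.2, -0.5, -0.5]
finger_gap: -0.0
```

```bash
python3 -c "
from mv import *
o=observe(); print(injig(o['tcp_pos']),o['time'],o['ft_force'])
s=snap('side','s12');t=snap('top','t12');crop('s12',190,145,320,270,4.6,'s12d');crop('t12',190,140,340,260,5,'t12d')
x,y,th=r.x[:3]; R=np.array([[np.cos(th),-np.sin(th)],[np.sin(th),np.cos(th)]])
for a in (.9,1.0,1.12):
  l=np.radians(48)-a; g=[*(R@(100+88*np.sin(l),0)+[x,y]),78+88*np.cos(l)]
  ph=np.arctan2(-20,-75)+(1-a)*-1; p=[*(R@(100+77.6*np.cos(ph),0)+[x,y]),78+77.6*np.sin(ph)]
  print(a,[np.round((proj(s,[q])[0]-[190,145]+.5)*4.6) for q in (g,p)])
q=[[*(R@(-80,yy)+[x,y]),58] for yy in (20,-20)]; print(np.round((proj(s,q)-[190,145]+.5)*4.6))
"
```

```text
[237.15421157  -2.10518276 256.85898474] 15.3 [ 0.20805212 -0.49724118 -0.51774669]
0.9 [array([224.,  77.]), array([277., 252.])]
1.0 [array([230.,  85.]), array([276., 259.])]
1.12 [array([238.,  96.]), array([274., 266.])]
[[324. 368.]
 [379. 347.]]
```

View pics/s12d.png

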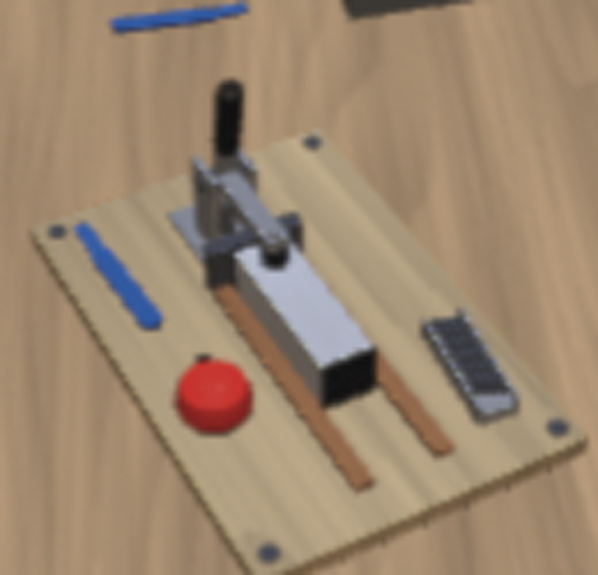

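View pics/t12d.png

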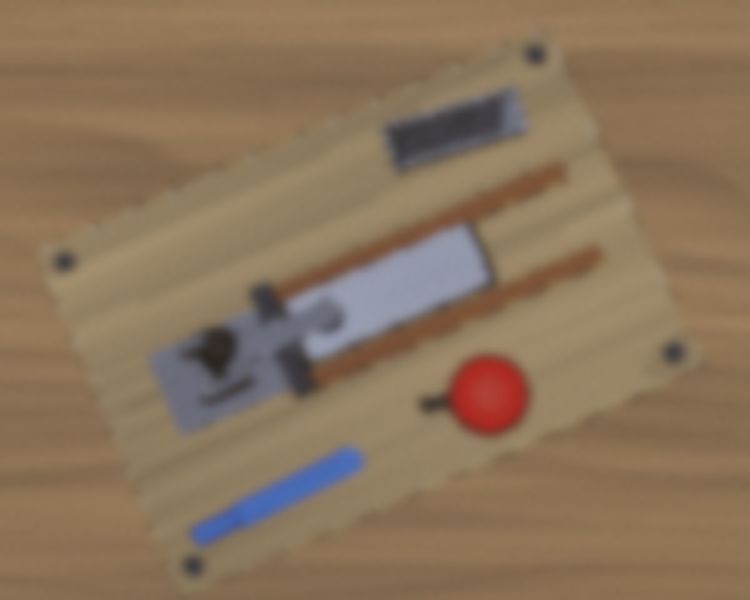

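The handle end is at (229,88) against (230,85) expected at 1.0 rad. The tube's rear corners are at (322,368) and (376,348) against (324,368) and (379,347) expected when home. The bell, lever and hex set on the board are at the same pixels as before.

```bash
python3 -c "
from h import *
a=load('top0')['img'];b=load('t12')['img'];d=cv2.absdiff(cv2.GaussianBlur(a,(5,5),0),cv2.GaussianBlur(b,(5,5),0)).max(2)>40
n,l,s,c=cv2.connectedComponentsWithStats(d.astype('uint8'));print(s[s[:,4]>6][1:].tolist())
print(hand_in())"
```

```text
[[283, 179, 18, 17, 190], [145, 183, 36, 66, 1013], [88, 188, 70, 60, 2477], [245, 194, 21, 17, 196], [230, 206, 6, 8, 33], [76, 210, 21, 46, 412], [208, 212, 19, 11, 127], [165, 241, 21, 32, 267], [102, 253, 17, 14, 159], [109, 266, 21, 31, 276], [178, 268, 32, 49, 394], [183, 280, 19, 37, 313], [123, 291, 27, 33, 355], [127, 306, 19, 37, 308], [145, 309, 77, 75, 3350], [0, 318, 60, 52, 1506], [205, 320, 38, 64, 278], [144, 331, 7, 7, 27], [0, 349, 44, 35, 396], [258, 352, 25, 6, 53], [29, 356, 52, 28, 728], [251, 359, 28, 18, 263], [275, 360, 14, 12, 103], [290, 371, 12, 13, 107]]
the job is handed in; nothing more can be done
None
```

The tube is home against the steel stop and the toggle clamp has snapped over, holding it down. I handed the job in at about 15 s of the 45 s allowed, with the robot clear of everything.

**Tube:** I pushed it along the channel with the shut fingertips at about 2 N, without pinching or lifting. At the stop the force rose to about 10.6 N and motion ceased. The rear end then measured about -80.3 mm in the jig's frame (home is -80), with no gap visible at the stop.

**Clamp:** I pushed the handle from behind until it went over. In the last side picture the handle end was within about 1 px of where 1.0 rad puts it, the pad was on the tube and the tube was still home. In the last top picture, the only changes on the jig were the tube and the lever.

Some things disagreed or went less smoothly:
- **Fingertip position:** the pictures showed the tips about 9 mm behind the reported TCP, not 19 mm ahead. Lowering to z = 33 mm without touching the board agreed, so I worked from the pictures.
- **Camera offset:** the wrist camera and the top/side fit differed by 2 to 3 mm, about the stated calibration error.
- **Handle force:** my first straight push rubbed on the handle's end and reached about 28 N sideways and 16 N vertical. Following its arc instead brought that down to about 4 N.
- **Parts left of the jig:** the arm stood in the way in the last top picture, so levers b and c and the parts box were not compared there. The arm only passed above that area, and the levers still looked in place in the late side pictures.

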